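# Pack the second loaf cake and tuck the bakery carton shut

### The arm

A 6-joint arm with a two-finger parallel gripper is mounted at the origin on the work surface. World frame = base frame: x ahead of the robot, y to its left, z up, the work surface at z = 0. Lengths are in mm, angles in rad, forces in N, time in s.
With the tool pointing down it reaches from about 350 to 975 mm from the base axis. Payload 7.1 kg.
Tool frame: the origin (TCP) lies midway between the tips of the shut fingers; the grasp point (between the pads) lies 19 mm behind it (ctrl.tcp_to_grasp is the distance from the TCP to the grasp point, in mm); z points along the fingers, y is the line along which they close (so a half turn about z gives the same grasp; the last joint's range is limited). The gripper opens to 88 mm and grips with 3 to 60 N. Pads are 20 mm wide; open, the fingers measure 115 mm over their backs; the gripper's body (75 mm by 178 mm) begins 61 mm behind the grasp point.
Start: joints at [1.192, 0.423, 1.63, -0, 1.089, -0.019], TCP at [220.022, 584.974, 222.675] pointing down, gripper open.
Joint ranges: [-3, 3], [-0.9, 2.11], [0.09, 2.58], [-1.31, 4.45], [0.11, 2.69], [-2.54, 2.54]. Speed limits (rad/s): [2.39, 2.39, 3.01, 3.14, 3.14, 3.14].

### API

Orientations are given as a rotation vector (axis times angle).
In Python, from workcell import get_obs, cams, ticket, boxes_of, ctrl gives the robot as it stands.
- The arm moves only by the shell command python3 -m creep 'ROWS' [OPENING]. ROWS is JSON, one flat list of numbers, 4 for each row, row after row: the shift along the world's x, y, z in m, then the turn about the world's z in rad. In form: [tx, ty, tz, spin, tx, ty, tz, spin, ...]. A call has 1 to 10 rows; each row is the pose to reach, as a shift and turn from the pose commanded when the call began; what a row does not reach only later rows make up. A row lasts 1/12 s, in which the tool goes at most 41.7 mm and 7.16 degrees, less where a joint would pass 70% of its speed; a pose out of reach is approached as far as the arm can. A call with a gripper value outside its range is refused whole. OPENING is the opening, from 0 (shut) to 1 (fully open), set as the call begins (- or left out, the last holds). The fingers move at their own pace and stop on an object; the grip force is fixed at half the most. Time passes only in rows, so rows that repeat a pose let the fingers close. It gives the time, the measured TCP pose, the force, the opening and the grip force at its end, in the units of the state.
- get_obs(): the state, without advancing time (a new reading comes with each control period).
- cams.get_image(name): name is "scene" or "top" or "wrist"; returns (picture, depth): 400x640x3 uint8, red, green, blue; 400x640 float32, mm along the optical axis (not along the pixel's ray), 0 where there is no reading.
- cams.get_calibration(name): a dict with "mtx" (3x3 intrinsics, pixels), "D" ([k1, k2, p1, p2, k3] as OpenCV has them; the pictures are not rectified), "R" (3x3) and "t" (3): a world point X has camera coordinates R X + t; the wrist camera has in their place "mount" (4x4, takes a point from camera to tool coordinates, whose origin is the TCP and whose axes are the flange's). Camera axes: x right, y down, z forward; pixel columns grow to the right and rows downward; lengths in mm; the calibration is good to about 2 mm. A picture is of the moment at which its call begins: read the wrist's pose just before it. get_calibration takes no time and is no camera call.
- ticket.close_job(): hands the job in; it is judged then, once.
Trained networks look in the newest picture that a camera, given by its name, has taken for a name from the list of things; names that differ only in an ending like _2 or _b are one class to them, and where a whole thing is asked for, a point or a joint stands for the part that bears it (a point fixed in the world has none). Each returns a list of dicts, best first, with "score" (0 to 1); they miss things now and then, are a little off and sometimes report something else, mostly with a low value. They report only what shows in the picture. A call takes as long as a camera call. They do not tell look-alikes from the thing itself.
- boxes_of(camera, target): "centre" ([column, row] in pixels, amid what is visible of it).
The state is a dict: "t": time; "qpos": joint angles; "qvel": joint speeds; "joint_torque": joint torques, N m; "ee_pos": TCP position; "orientation": TCP orientation; "ft_force": force on the tool from outside, world axes, zero at the start; "moment": the same for the moment, N m; "width": finger opening in mm; "grasp_force": force on a finger pad.
Only numpy, scipy, OpenCV 4.12 (cv2) and the standard library are available. Lean on these libraries where they do the work, as an engineer would, in place of code of your own. Each camera call takes 0.05 s, during which the arm holds its last target. There are 200 camera calls.

### The job

Box up the loaf cakes: take the mini loaf cake from the wire cooling rack and set it gently down (do not drop it), right way up and flat on the bottom of the open kraft carton, beside the one already in there. Then swing the carton's hinged lid over and push it fully down, so that the tab on its front edge goes down inside the front wall and the lid lies flat on the box. Leave the muffin, the honey jar and the pepper mill where they are.

Things in the scene. Friction and masses are not known exactly. Their poses are not given: they have to be found in the camera images.
- carton: Open kraft bakery carton, fixed: 180 (x) x 220 (y) x 95 mm high, walls and bottom 4 mm. Origin: centre of its underside, z up. Lid hinge: top edge of the back wall (x = +90 mm, height 95 mm); front wall at x = -90 mm (inner face -86). A loaf already lies along x at y of about +68 mm; the free floor is y from -106 to about +35 mm. Place and yaw vary.
- lid (a joint): Lid angle in rad: 0 shut and flat, 1.57 upright, 2.3 leaning back (stop); starts 1.75 to 2.1. Its stiff crease holds any angle; 1 N at the front edge moves it. A 4 mm board with a clear window, 175 mm from hinge to front edge, 216 mm wide, lying just above the hinge line when shut; two 20 mm ears at its sides go inside the side walls. Push anywhere on the panel, e.g. from behind.
- tab_edge (a point): Middle of the free edge of the tuck tab: a 28 mm long, 172 mm wide, 3 mm board flap along the lid's front edge, 173 mm from the hinge. It stands bent at a right angle to the lid (6 degrees inwards), springy on its crease. Lid shut, it hangs inside the front wall, its edge 66 to 70 mm above the counter; undisturbed it clears the wall by about 3 mm on the way down.
- loaf_center (a point): Centre (half-way up) of the loaf cake to be packed: in a pleated brown paper mould, 130 mm along its x, 58 mm along its y, 55 mm high, z up, about 0.22 kg. Straight-sided and firm up to 40 mm; the top 15 mm is 48 mm wide. Its underside is 22 mm above the counter, on the rack, its long side along the rack's y to within 0.15 rad.
- packed_loaf_center (a point): Centre of the equal loaf cake already in the carton (same size, 130 mm along its x), lying along the carton's x. It may be nudged but stays in, upright.
- rack: Wire cooling rack, fixed: 260 mm along its x, 200 mm along its y, top 22 mm above the counter. Origin: centre of the underside. Holds the loaf cake and the muffin, one in each half (x of about -62 and +62 mm), either way round.
- muffin_center (a point): Centre (half-way up) of a muffin in a paper cup, 74 mm across at the widest, 68 mm high, on the rack about 124 mm from the loaf. Leave it.
- honey_center (a point): Centre of an amber honey jar, 68 mm across, 105 mm high, behind the carton and rack. Leave it.
- mill_center (a point): Centre of a dark wooden pepper mill, 58 mm across, 177 mm high, behind the carton. Leave it.
Mind the look-alikes: they are no part of the job. Leave any green look-alike of the part that bears packed_loaf_center alone.

How it is judged:
By the outcome, as a careful person would: the job done as asked, in the order asked, and still so for the second after the job is handed in, with the robot touching nothing.
It also fails if it takes over 51 s, if anything falls off the work surface, if the arm or the gripper's body presses on something with over 40 N, if the wrist force passes 120 N, or if a joint passes its speed limit or range.

## Working session

There is one attempt and no reset: what is moved stays moved. The work goes in short steps, Python scripts to look and compute and a shell command to move; the robot and the scene stay as the last step left them, time stands still between calls to the robot, and variables do not carry over. Pictures are saved under pics/ and viewed, at most 10 in all, crops included, and the job is handed in when it is done.

```bash
mkdir -p pics; ls
cat > h.py <<'E'
from workcell import get_obs, cams, ticket, boxes_of, ctrl
import numpy as np, cv2
def pts(name, img=None, dep=None, T=None):
    c=cams.get_calibration(name); h,w=dep.shape
    g=np.stack(np.meshgrid(np.arange(w),np.arange(h)),-1).reshape(-1,1,2).astype(np.float64)
    u=cv2.undistortPoints(g,np.array(c["mtx"]),np.array(c["D"])).reshape(h,w,2)
    P=np.concatenate([u*dep[...,None],dep[...,None]],-1)
    if "R" in c: W=(P-np.array(c["t"]).ravel())@np.array(c["R"])
    else:
        m=np.array(c["mount"]); o=T; R=cv2.Rodrigues(np.array(o["orientation"],float))[0]
        W=(P@m[:3,:3].T+m[:3,3])@R.T+np.array(o["ee_pos"])
    W[dep==0]=np.nan
    return W
E
python3 - <<'E'
from h import *
print(get_obs()); 
for n in("top","scene"):
    im,d=cams.get_image(n); cv2.imwrite(f"pics/{n}0.png",im[...,::-1]); W=pts(n,im,d); np.save(f"{n}0.npy",W)
    for k in("carton","lid","loaf_center","packed_loaf_center","rack","muffin_center","honey_center","mill_center","tab_edge"):
        for r in boxes_of(n,k)[:3]:
            c=np.round(r["centre"]).astype(int); print(n,k,round(r["score"],2),c,W[c[1],c[0]].round())
E
```

```text
pics
{'t': 0.0, 'qpos': array([ 1.19200457e+00,  4.23787253e-01,  1.63070880e+00, -1.36080163e-05,
        1.08860499e+00, -1.89716397e-02]), 'qvel': array([ 1.08310443e-03,  3.62786991e-04, -8.22755155e-04, -9.05197844e-05,
       -1.07674921e-03, -1.63987925e-04]), 'joint_torque': array([-1.89569248e-03, -5.44590175e+01, -2.73678982e+01,  6.42907410e-02,
        2.23574118e-02, -7.05519483e-05]), 'ee_pos': array([219.81902655, 584.4615215 , 221.9277752 ]), 'orientation': array([-5.62098867e-01, -3.09060604e+00,  2.32618749e-03]), 'ft_force': array([ 0.14134009,  0.92060088, -0.04427574]), 'moment': array([ 0.00703854, -0.00120473, -0.04229389]), 'grasp_force': 0.0, 'width': 88.0401627222536}
top carton 0.57 [222 212] [505. 237.  25.]
top lid 0.57 [193 229] [459. 253. 194.]
top loaf_center 0.93 [416 191] [ 549. -225.   78.]
top packed_loaf_center 0.94 [204 314] [266. 267.  57.]
top packed_loaf_center 0.83 [268 238] [441. 119.  63.]
top rack 0.6 [391 216] [ 494. -175.   24.]
top rack 0.36 [224 213] [504. 236.   8.]
top muffin_center 0.9 [408 248] [ 418. -201.   90.]
top muffin_center 0.55 [334 101] [753. -35. 106.]
top honey_center 0.62 [331 103] [749. -28. 106.]
top mill_center 0.95 [279 108] [720.  86. 156.]
top tab_edge 0.76 [176 228] [459. 262. 265.]
scene carton 0.92 [377 144] [468. 221.  84.]
scene lid 0.85 [387 103] [463. 253. 190.]
scene loaf_center 0.88 [260 288] [ 571. -244.   72.]
scene loaf_center 0.6 [433 235] [746.  69. 109.]
scene packed_loaf_center 0.75 [330 115] [275. 249.  55.]
scene packed_loaf_center 0.64 [345 169] [455. 119.  58.]
scene rack 0.64 [224 286] [ 486. -281.   20.]
scene muffin_center 0.78 [229 241] [ 448. -224.   88.]
scene honey_center 0.7 [401 287] [773. -65. 101.]
scene mill_center 0.67 [430 233] [738.  69. 109.]
scene tab_edge 0.9 [398  76] [475. 267. 265.]
```

View pics/top0.png

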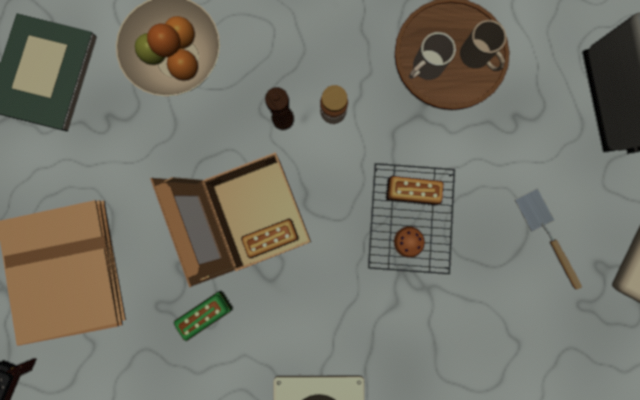

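View pics/scene0.png

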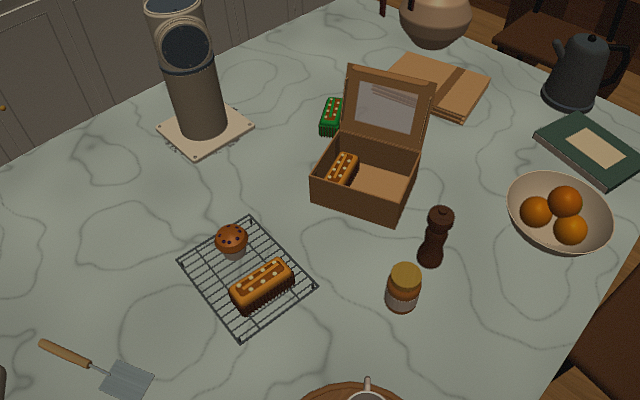

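Run:
```python
from h import *
W=np.concatenate([np.load("top0.npy").reshape(-1,3),np.load("scene0.npy").reshape(-1,3)])
def sel(W,x,y,z): return W[(W[:,0]>x[0])&(W[:,0]<x[1])&(W[:,1]>y[0])&(W[:,1]<y[1])&(W[:,2]>z[0])&(W[:,2]<z[1])]
for n in("top","scene","both"):
    V=W if n=="both" else np.load(n+"0.npy").reshape(-1,3)
    for z in((70,92),(85,97),):
        p=sel(V,(350,680),(80,340),z); print(n,"carton",z,len(p),cv2.minAreaRect(p[:,:2].astype(np.float32)))
    p=sel(V,(350,680),(80,400),(110,300)); c=p.mean(0); u,s,v=np.linalg.svd(p-c,full_matrices=False); print("lid",len(p),c,v[2],s, p[:,2].max())
    p=sel(V,(490,640),(-320,-130),(45,85)); print("loaf",len(p),cv2.minAreaRect(p[:,:2].astype(np.float32)),np.percentile(p[:,2],95))
    p=sel(V,(370,490),(-280,-130),(45,120)); print("muffin",cv2.minAreaRect(p[:,:2].astype(np.float32)),np.percentile(p[:,2],98))
    p=sel(V,(380,530),(60,200),(48,64)); print("packed",len(p),np.median(p,0))
```

```text
top carton (70, 92) 394 ((501.15576171875, 142.06002807617188), (217.4573974609375, 176.8164825439453), 20.87018585205078)
top carton (85, 97) 523 ((502.10107421875, 144.80941772460938), (220.58160400390625, 182.00338745117188), 21.153240203857422)
lid 4876 [459.1462111  251.35832686 205.02549188] [-0.34867937  0.91788529 -0.18949747] [4371.61885624 3715.48451582  483.29651119] 270.9699315195761
loaf 1353 ((554.137451171875, -227.83802795410156), (130.1085662841797, 58.894752502441406), 84.0595932006836) 79.27310826185685
muffin ((431.99273681640625, -207.82119750976562), (70.60670471191406, 72.47584533691406), 83.54242706298828) 91.57889153531414
packed 1131 [441.07220677 119.59770996  58.1692949 ]
scene carton (70, 92) 866 ((503.77020263671875, 141.97918701171875), (218.4998779296875, 182.64137268066406), 21.029308319091797)
scene carton (85, 97) 697 ((501.00360107421875, 143.8494873046875), (222.14260864257812, 188.05682373046875), 21.094518661499023)
lid 5650 [463.42789615 249.75872486 190.95108638] [ 0.35318744 -0.90699464  0.22938909] [4685.01311725 3507.70127454  462.21350826]
[... 347 characters left out ...]
260 ((502.96063232421875, 141.66795349121094), (220.23443603515625, 182.64137268066406), 21.029308319091797)
both carton (85, 97) 1220 ((500.8661804199219, 144.53607177734375), (223.9063262939453, 186.94752502441406), 20.382495880126953)
lid 10526 [461.4444745  250.49971473 197.47082809] [-0.35149011  0.91269566 -0.20842585] [6409.78754214 5161.94203239  677.1403056 ] 270.9699315195761
loaf 3210 ((554.4910278320312, -229.1832275390625), (132.9335479736328, 60.35664367675781), 84.35752868652344) 78.73943805307145
muffin ((432.43817138671875, -209.86085510253906), (71.70941925048828, 73.80045318603516), 0.14252912998199463) 91.13376180624307
packed 1916 [439.55401487 120.07074001  58.11774589]
```

```bash
python3 -m creep '[0.014,-0.034,0.016,-0.06, 0.028,-0.068,0.032,-0.12, 0.042,-0.102,0.048,-0.18, 0.056,-0.136,0.064,-0.24, 0.070,-0.170,0.080,-0.30, 0.084,-0.204,0.096,-0.36, 0.098,-0.238,0.112,-0.42, 0.112,-0.272,0.128,-0.48, 0.126,-0.306,0.134,-0.54, 0.140,-0.340,0.136,-0.60]' 1
```

```text
t: 1.83
ee_pos: [360.9, 243.7, 360.5]
orientation: [1.453, 2.783, 0.005]
ft_force: [0.5, -1.7, 0.5]
width: 87.8
grasp_force: 0.0
```

```bash
python3 -m creep '[0.016,-0.038,0,-0.06, 0.032,-0.076,0,-0.13, 0.047,-0.114,-0.012,-0.2, 0.062,-0.150,-0.026,-0.27, 0.077,-0.187,-0.04,-0.34, 0.092,-0.224,-0.054,-0.41, 0.107,-0.261,-0.068,-0.48, 0.122,-0.298,-0.082,-0.55, 0.137,-0.335,-0.096,-0.61, 0.152,-0.372,-0.11,-0.66]' && python3 -m creep '[0.015,-0.037,-0.01,-0.03, 0.03,-0.074,-0.025,-0.05, 0.042,-0.102,-0.04,-0.052, 0.042,-0.102,-0.05,-0.052, 0.042,-0.102,-0.05,-0.052]'
python3 - <<'E'
from h import *
o=get_obs(); im,d=cams.get_image("wrist"); cv2.imwrite("pics/w1.png",im[...,::-1]); W=pts("wrist",im,d,o).reshape(-1,3)
print(o["ee_pos"],o["orientation"])
R=cv2.Rodrigues(o["orientation"])[0]; print("ytool deg",np.degrees(np.arctan2(R[1,1],R[0,1])))
for z in((40,60),(45,85)):
    p=W[(abs(W[:,0]-554)<75)&(abs(W[:,1]+229)<100)&(W[:,2]>z[0])&(W[:,2]<z[1])]; print(len(p),cv2.minAreaRect(p[:,:2].astype(np.float32)),np.percentile(p[:,2],95))
E
```

```text
t: 2.67
ee_pos: [510.8, -125.1, 249.7]
orientation: [2.279, 2.162, 0.001]
ft_force: [0.9, 0.1, 0.7]
width: 88.3
grasp_force: 0.0
t: 3.08
ee_pos: [551.1, -225.8, 197.5]
orientation: [-2.33, -2.101, 0.003]
ft_force: [-0.9, -0.2, -0.5]
width: 87.8
grasp_force: 0.0
[ 551.14865717 -225.82042132  197.45272827] [-2.33032635 -2.10092995  0.00271548]
ytool deg -5.926694922485184
486 ((552.632568359375, -229.7637939453125), (129.65736389160156, 58.08462905883789), 83.94442749023438) 59.837114748724225
6154 ((552.6344604492188, -229.7460174560547), (129.693115234375, 58.08462905883789), 83.94442749023438) 77.59700319861699
```

```bash
python3 -m creep '[-0.001,-0.001,-0.04,0, -0.001,-0.001,-0.08,0, -0.001,-0.001,-0.12,0, -0.001,-0.001,-0.145,0, -0.001,-0.001,-0.16,0, -0.001,-0.001,-0.16,0, -0.001,-0.001,-0.16,0]' && python3 -m creep '[0,0,0,0,0,0,0,0,0,0,0,0,0,0,0,0,0,0,0,0,0,0,0,0,0,0,0,0]' 0.4
```

```text
t: 3.72
ee_pos: [551.4, -224.9, 40.8]
orientation: [-2.329, -2.108, 0.0]
ft_force: [-0.3, -0.7, 0.1]
width: 87.9
grasp_force: 0.0
t: 4.3
ee_pos: [552.2, -226.4, 41.1]
orientation: [2.33, 2.105, 0.001]
ft_force: [0.1, 1.0, 6.6]
width: 57.8
grasp_force: 30.0
```

```bash
python3 -m creep '[0,0,0.02,0, 0,0,0.05,0, 0,0.01,0.08,0, 0,0.03,0.1,0.03, -0.002,0.06,0.115,0.08, -0.004,0.095,0.12,0.14, -0.006,0.132,0.12,0.2, -0.008,0.168,0.12,0.26, -0.01,0.205,0.12,0.32, -0.012,0.24,0.12,0.38]' && python3 -m creep '[-0.002,0.037,0,0.04, -0.004,0.074,0,0.08, -0.006,0.105,0,0.088, -0.0065,0.13,0,0.088, -0.0065,0.144,0,0.088, -0.0065,0.144,0,0.088, -0.0065,0.144,0,0.088]'
python3 - <<'E'
from h import *
o=get_obs(); print(o["ee_pos"],o["width"],o["grasp_force"])
R=cv2.Rodrigues(o["orientation"])[0]; print("ytool deg",np.degrees(np.arctan2(R[1,1],R[0,1])))
for n in("wrist","top"):
    im,d=cams.get_image(n); cv2.imwrite(f"pics/{n}2.png",im[...,::-1]); np.save(f"{n}2.npy",pts(n,im,d,o))
cv2.imwrite("pics/c2.png",np.vstack([cv2.imread("pics/wrist2.png")[100:400],cv2.resize(cv2.imread("pics/top2.png")[120:300,120:360],(400,300)) if 0 else cv2.imread("pics/top2.png")[100:330]]))
E
```

```text
t: 5.13
ee_pos: [538.5, 15.6, 160.0]
orientation: [-1.887, -2.511, 0.001]
ft_force: [0.3, -0.4, -2.7]
width: 57.7
grasp_force: 30.0
t: 5.72
ee_pos: [532.6, 157.9, 159.9]
orientation: [-1.777, -2.591, 0.001]
ft_force: [0.1, -0.2, -3.0]
width: 57.7
grasp_force: 30.0
[532.60596774 157.88056306 159.8712499 ] 57.73533232289797 29.997601211071014
ytool deg 21.10871825635224
```

View pics/c2.png

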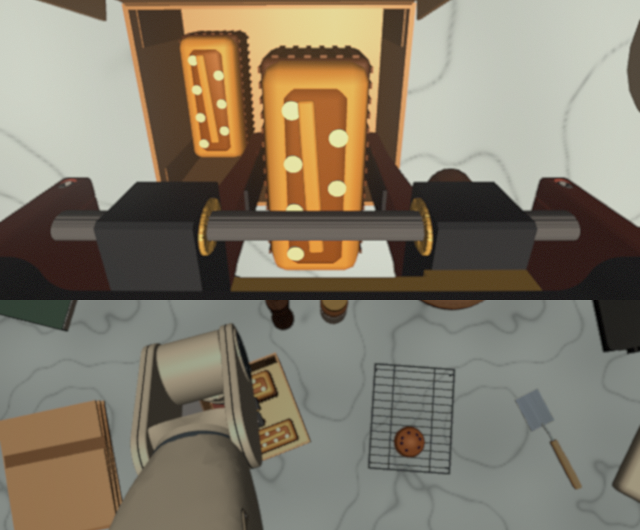

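```bash
python3 -m creep '[0,0,-0.025,0, 0,0,-0.05,0, 0,0,-0.075,0, 0,0,-0.095,0, 0,0,-0.11,0, 0,0,-0.118,0, 0,0,-0.124,0, 0,0,-0.128,0, 0,0,-0.128,0, 0,0,-0.128,0]'; python3 -c "
from h import *
print(cams.get_calibration('wrist')['mount'])"
```

```text
t: 6.65
ee_pos: [533.4, 157.8, 32.8]
orientation: [1.779, 2.589, 0.001]
ft_force: [0.4, 0.1, -1.8]
width: 58.0
grasp_force: 30.0
[[ 9.75403370e-04 -9.52325023e-01 -3.05083756e-01  8.40992618e+01]
 [ 9.99999322e-01  1.12291173e-03 -3.08027630e-04 -3.77889398e-01]
 [ 6.35924547e-04 -3.05083249e-01  9.52325473e-01 -1.61096019e+02]
 [ 0.00000000e+00  0.00000000e+00  0.00000000e+00  1.00000000e+00]]
```

```bash
python3 -m creep '[0,0,-0.003,0, 0,0,-0.005,0, 0,0,-0.007,0, 0,0,-0.008,0, 0,0,-0.008,0]'
```

```text
t: 7.07
ee_pos: [532.8, 158.0, 24.0]
orientation: [-1.779, -2.589, 0.0]
ft_force: [0.5, -0.1, -1.7]
width: 58.1
grasp_force: 30.0
```

```bash
python3 -m creep '[0,0,-0.001,0, 0,0,-0.002,0, 0,0,-0.002,0, 0,0,-0.002,0]'
```

```text
t: 7.4
ee_pos: [533.0, 158.0, 23.1]
orientation: [1.779, 2.589, 0.0]
ft_force: [-3.2, -0.7, 8.9]
width: 57.6
grasp_force: 30.0
```

```bash
python3 -m creep '[0,0,0.0005,0, 0,0,0.001,0, 0,0,0.001,0, 0,0,0.001,0, 0,0,0.001,0]' 0.92 && python3 -m creep '[0,0,0.015,0, 0,0,0.04,0, 0,0,0.08,0, 0,0,0.12,0, 0,0,0.16,0, 0,0,0.2,0, 0,0,0.24,0, 0,0,0.28,0, 0,0,0.3,0, 0,0,0.3,0]'
python3 - <<'E'
from h import *
o=get_obs(); im,d=cams.get_image("wrist"); cv2.imwrite("pics/w3.png",im[...,::-1]); W=pts("wrist",im,d,o); W=W.reshape(-1,3)
c=np.array([502,142.5]); x=np.array([-.358,.934]); y=np.array([-.934,-.358])
L=np.c_[(W[:,:2]-c)@x,(W[:,:2]-c)@y,W[:,2]]
p=L[(abs(L[:,0])<80)&(abs(L[:,1])<102)&(L[:,2]>42)&(L[:,2]<80)]
for q in (p[p[:,1]<25],p[p[:,1]>25]): print(len(q),cv2.minAreaRect(q[:,:2].astype(np.float32)),np.percentile(q[:,2],[5,50,95]))
q=L[(L[:,2]>85)&(L[:,2]<98)&(abs(L[:,0])<120)&(abs(L[:,1])<130)];print("rim",len(q),cv2.minAreaRect(q[:,:2].astype(np.float32)))
E
```

```text
t: 7.82
ee_pos: [532.9, 157.9, 23.1]
orientation: [-1.779, -2.589, 0.0]
ft_force: [-0.1, 0.4, -0.6]
width: 80.5
grasp_force: 0.0
t: 8.65
ee_pos: [535.4, 158.6, 328.9]
orientation: [1.775, 2.584, 0.012]
ft_force: [0.7, -1.1, -0.2]
width: 80.9
grasp_force: 0.0
2732 ((0.1242523193359375, -33.177040100097656), (128.22174072265625, 57.774173736572266), 0.15257157385349274) [47.92085462 56.17583983 59.57146339]
2688 ((-1.3801803588867188, 67.3968505859375), (128.39443969726562, 56.14744186401367), 0.3170684278011322) [46.6613748  56.2121651  59.70425959]
rim 2458 ((0.5434494018554688, 1.381805419921875), (181.96200561523438, 219.8444061279297), 0.49234920740127563)
```

View pics/w3.png

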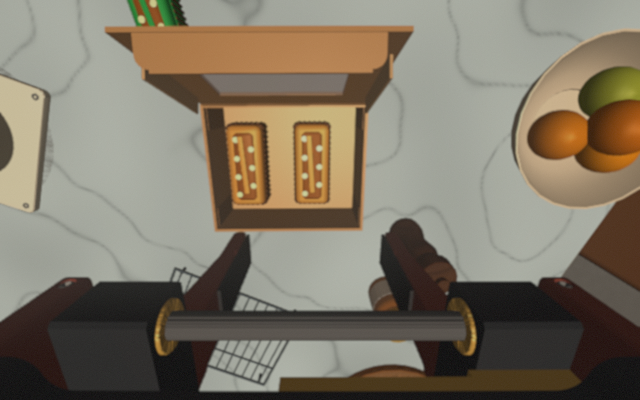

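```bash
python3 -m creep '[-0.02,0.031,0.005,0, -0.04,0.062,0.005,0, -0.06,0.093,0.005,0, -0.08,0.124,0.005,0, -0.095,0.148,0,0, -0.095,0.148,-0.03,0, -0.095,0.148,-0.07,0, -0.095,0.148,-0.1,0, -0.095,0.148,-0.11,0, -0.095,0.148,-0.11,0]' 0
python3 - <<'E'
from h import *
o=get_obs(); print(o["width"]); im,d=cams.get_image("scene"); cv2.imwrite("pics/s4.png",im[0:300,240:560,::-1])
W=pts("scene",im,d).reshape(-1,3); c=np.array([502,142.5]); x=np.array([-.358,.934]); y=np.array([-.934,-.358])
L=np.c_[(W[:,:2]-c)@x,(W[:,:2]-c)@y,W[:,2]]
p=L[(abs(L[:,0]-115)<40)&(abs(L[:,1])<105)&(L[:,2]>110)&(L[:,2]<255)]
a=np.polyfit(p[:,2],p[:,0],1);print(len(p),"slope",a, "x at 95",np.polyval(a,95))
e=np.array(o["ee_pos"]);print("tcp carton",(e[:2]-c)@x,(e[:2]-c)@y,e[2])
E
```

```text
t: 9.53
ee_pos: [435.5, 304.4, 209.2]
orientation: [-1.777, -2.587, 0.012]
ft_force: [-0.2, -0.1, 0.6]
width: 17.3
grasp_force: 0.0
17.33887999229569
4937 slope [ 0.28311595 61.38379747] x at 95 88.27981257712132
tcp carton 174.99755017599915 4.159861034196109 209.2141799458986
```

View pics/s4.png

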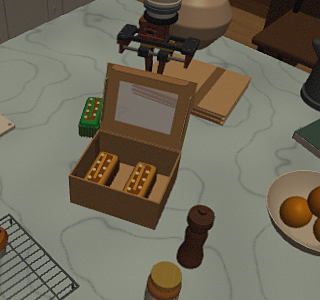

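```bash
python3 -m creep '[0.007,-0.019,0.002,0, 0.014,-0.037,0.003,0, 0.020,-0.051,0.004,0, 0.024,-0.064,0.005,0, 0.029,-0.075,0.006,0, 0.033,-0.086,0.004,0, 0.037,-0.096,0.003,0, 0.037,-0.096,0.003,0]' 0
cat > look.py <<'E'
from h import *
import sys
o=get_obs(); im,d=cams.get_image("scene"); cv2.imwrite("pics/%s.png"%sys.argv[1],im[0:300,240:560,::-1])
W=pts("scene",im,d).reshape(-1,3); c=np.array([502,142.5]); x=np.array([-.358,.934]); y=np.array([-.934,-.358])
L=np.c_[(W[:,:2]-c)@x,(W[:,:2]-c)@y,W[:,2]]
e=np.array(o["ee_pos"]);print("tcp carton",(e[:2]-c)@x,(e[:2]-c)@y,e[2],"F",o["ft_force"])
p=L[(abs(abs(L[:,1])-80)<22)&(L[:,0]<140)&(L[:,0]>-110)&(L[:,2]>(110 if len(sys.argv)<3 else float(sys.argv[2])))&(L[:,2]<262)]
r=np.hypot(p[:,0]-90,p[:,2]-95); p=p[(r>60)&(r<165)]
a=np.arctan2(p[:,2]-95,90-p[:,0]); print(len(p),"theta pct",np.percentile(a,[5,25,50,75,95]).round(3))
E
python3 look.py s5
```

```text
t: 10.25
ee_pos: [475.7, 208.5, 216.5]
orientation: [1.78, 2.588, 0.0]
ft_force: [0.0, -0.7, -1.1]
width: 0.6
grasp_force: 0.0
tcp carton 71.02654128897775 0.9607622733170337 216.45716391783822 F [ 0.03813315 -0.67207727 -1.06021199]
852 theta pct [1.097 1.254 1.271 1.28  1.291]
```

View pics/s5.png

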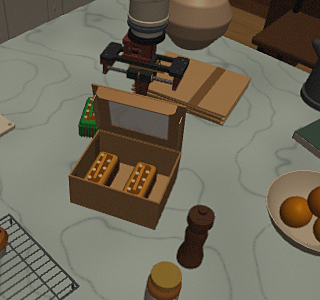

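```bash
python3 -m creep '[0.004,-0.011,-0.004,0, 0.008,-0.021,-0.009,0, 0.012,-0.031,-0.015,0, 0.015,-0.040,-0.022,0, 0.019,-0.049,-0.030,0, 0.022,-0.057,-0.039,0, 0.0245,-0.064,-0.048,0, 0.027,-0.070,-0.058,0, 0.027,-0.070,-0.058,0]' && python3 look.py s6
```

```text
t: 11.05
ee_pos: [501.0, 138.5, 155.8]
orientation: [-1.779, -2.587, 0.004]
ft_force: [-0.6, 0.0, -0.8]
width: 0.5
grasp_force: 0.0
tcp carton -3.3805615190740377 2.376123237855265 155.79892423388046 F [-0.59047353  0.00105187 -0.78903787]
524 theta pct [0.477 0.489 0.495 0.507 0.53 ]
```

```bash
python3 -m creep '[0.003,-0.006,-0.004,0, 0.005,-0.012,-0.008,0, 0.007,-0.018,-0.013,0, 0.009,-0.023,-0.018,0, 0.011,-0.029,-0.023,0, 0.013,-0.035,-0.029,0, 0.015,-0.039,-0.034,0, 0.0165,-0.043,-0.039,0, 0.0165,-0.043,-0.042,0, 0.0165,-0.043,-0.042,0]' && python3 look.py s7 97
```

```text
t: 11.93
ee_pos: [518.0, 96.6, 115.3]
orientation: [-1.779, -2.588, 0.001]
ft_force: [-0.9, 0.5, 0.0]
width: -0.1
grasp_force: 0.0
tcp carton -48.5879994088404 1.4719307198115408 115.34982075509187 F [-0.8799908   0.47143553  0.04413499]
1052 theta pct [0.112 0.128 0.137 0.15  0.178]
```

View pics/s7.png

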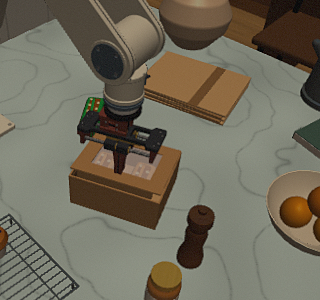

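```bash
python3 -m creep '[0,0,-0.003,0, 0,0,-0.006,0, 0,0,-0.009,0, 0,0,-0.012,0, 0,0,-0.014,0, 0,0,-0.014,0]'
```

```text
t: 12.48
ee_pos: [518.1, 97.0, 101.7]
orientation: [-1.778, -2.589, 0.001]
ft_force: [-0.7, 0.0, -0.1]
width: 0.5
grasp_force: 0.0
```

```bash
python3 -m creep '[0,0,-0.001,0, 0,0,-0.002,0, 0,0,-0.003,0, 0,0,-0.003,0]'; python3 look.py s8 97
```

```text
t: 12.82
ee_pos: [518.5, 97.0, 99.4]
orientation: [1.779, 2.589, 0.0]
ft_force: [-0.2, 0.0, 0.7]
width: 0.6
grasp_force: 0.8
tcp carton -48.44198467928912 0.8717205601950935 99.37043819569773 F [-0.15507686  0.01979625  0.69332142]
974 theta pct [0.019 0.028 0.036 0.049 0.078]
```

Press on until the force shows the lid seated.

```bash
python3 -m creep '[0,0,-0.001,0, 0,0,-0.002,0, 0,0,-0.002,0, 0,0,-0.002,0]'
```

```text
t: 13.2
ee_pos: [518.6, 97.0, 98.9]
orientation: [1.779, 2.589, 0.001]
ft_force: [-5.5, -1.4, 20.2]
width: 0.6
grasp_force: 10.3
```

```bash
python3 -m creep '[0,0,0.01,0, 0,0,0.04,0, 0,0,0.08,0, 0,0,0.12,0, 0,0,0.16,0, 0,0,0.2,0, -0.01,-0.04,0.22,0, -0.02,-0.08,0.22,0, -0.03,-0.12,0.22,0, -0.03,-0.16,0.22,0]' && python3 -m creep '[0,-0.04,0,0, 0,-0.08,0,0, 0,-0.12,0,0, 0,-0.16,0,0, 0,-0.16,0,0]' && python3 look.py s9 97
python3 - <<'E'
import cv2; i=cv2.imread("pics/s9.png")[100:260,40:220]; cv2.imwrite("pics/s9z.png",cv2.resize(i,None,fx=3.3,fy=3.3,interpolation=cv2.INTER_CUBIC))
E
```

```text
t: 14.03
ee_pos: [486.9, -62.9, 318.1]
orientation: [1.776, 2.59, 0.001]
ft_force: [1.7, 0.4, -1.2]
width: 0.5
grasp_force: 0.0
t: 14.45
ee_pos: [488.2, -227.8, 317.3]
orientation: [1.784, 2.584, -0.003]
ft_force: [0.1, 0.1, 0.0]
width: 0.4
grasp_force: 0.0
tcp carton -340.8928722496418 145.44022999523796 317.3360733796838 F [0.12334959 0.07009361 0.0458483 ]
1029 theta pct [0.019 0.028 0.037 0.05  0.077]
```

View pics/s9z.png

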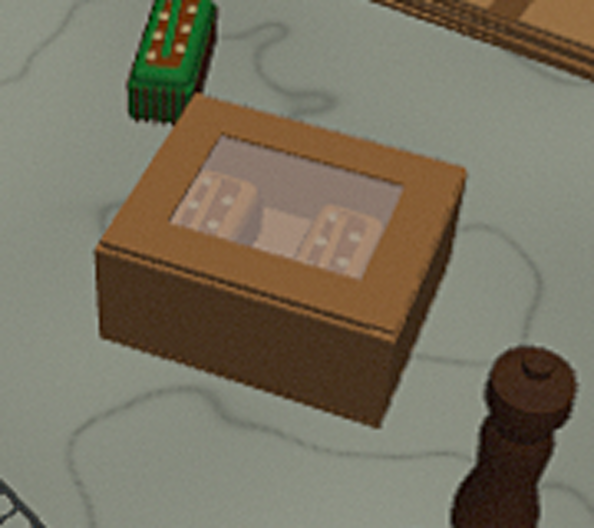

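The picture shows the lid flat on the box, no tab outside the front wall (the edge running from about (97,245) to (400,330)), and both loaves visible through the window.

```bash
python3 -c "
from workcell import ticket
print(ticket.close_job())"
```

```text
the job is handed in; nothing more can be done
None
```

The loaf cake is in the carton, upright and flat beside the other one; the lid is pushed fully down with no tab showing outside the front wall, and the job was handed in at about 14.5 s.

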